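Shut and latch the alarm panel box

TASK

Shut the half-open cover of the cream alarm panel box, and once it is down turn the black latch knob on the cover clockwise until it clicks over into its locked position (white pointer line at the green dot). Do not turn the latch before the cover is shut, and leave the other things on the bench where they are.

Things in the scene. Friction and masses are not known exactly. Their poses are not given: they have to be found in the camera images.
- panel_box: Cream sheet-steel alarm panel box fixed to the bench, open on top, 200 (x) x 260 (y) x 80 mm high; holds a black battery and a green circuit board, both below its rim. Origin: centre of its underside; +x points to the hinged side, -x to the side where the cover opens, z up.
- cover (a joint): Angle of the cover about its hinge on the box's +x rim, rad: 0 shut (flat on the rim), grows as it opens upward, at most 1.3. The hinge is stiff: the cover stays where it is left and shuts with a push of a few N near its free edge.
- cover_hinge (a point): Point on the hinge line of the cover, at the middle of the box's +x rim, 80 mm above the bench. Its axes turn with the cover: -x runs along the cover to the free edge, y along the hinge, z is the cover's outward normal. The cover is a cream plate 200 (x) x 260 (y) x 6 mm whose underside lies in this point's x-y plane.
- cover_edge (a point): Middle of the cover's free edge, on its outer (upper) face: 200 mm from the hinge line and 6 mm above the underside. Axes as the cover's.
- latch_grip (a point): Grip point of the black latch knob, on its axis (the cover's normal, 160 mm from the hinge line, mid-width): 29 mm above the cover face. Disc of diameter 42 mm, 8 mm thick, 3 mm above the face, carrying an upright grip bar 42 x 14 mm, its top 41 mm above the face. The bar lies along this point's x axis and turns with the knob; white pointer line on its -x half.
- latch (a joint): Angle of the latch knob, rad, clockwise seen from above the cover: 0 unlocked (pointer towards the free edge, red dot), 1.3 locked (pointer at the green dot). These are its two stops. An over-centre spring detent holds it at 0 and resists with up to about 0.2 N m; past the crest, half way at 0.65, it snaps on to the locked stop by itself and stays there.
- closed_box: Another cream alarm box, shut, fixed, 226 x 206 x 86 mm with two flat white cases on top, 138 mm high in all. Bystander. Origin: centre of the underside.
- screwdriver: Screwdriver lying on the bench, along its x axis. Bystander.
- battery: Black and grey standby battery 97 x 43 x 52 mm high, loose. Bystander. Origin: centre of the underside.
- keypad: White alarm keypad 120 x 85 x 24 mm lying on its back, loose. Bystander. Origin: centre of the underside.

How it is judged:
On the way, in this order (a step that is already met when the one before it is completed fails the run):
1. the cover is shut (within 0.04 rad) with the latch still unlocked (value of joint cover below 0.04 rad and value of joint latch below 0.3 rad), for 0.2 s.
2. the latch is turned past its detent (beyond 1.1 rad) with the cover shut (value of joint latch above 1.1 rad and value of joint cover below 0.04 rad), for 0.2 s.
At the end, for the whole second after the job is handed in: The cover is shut (less than 0.04 rad open, 8 mm at its edge) and the latch rests in its locked position (beyond 1.1 rad of 1.3) (all of step 2 and velocity of joint latch below 0.1 rad/s); the robot touches nothing.
It fails at once if the latch is turned (beyond 0.6 rad) while the cover is open (more than 0.1 rad) (value of joint cover above 0.1 rad and value of joint latch above 0.6 rad).
It fails at once if the screwdriver, battery or keypad is moved by more than 25 mm (distance of any of screwdriver, battery, keypad from where it was at the start of the episode above 0.025 m).
It also fails if it takes over 50 s, if anything falls off the work surface, if the arm or the gripper's body presses on something with over 40 N, if the wrist force passes 120 N, or if a joint passes its speed limit or range.

ROBOT

A 7-joint arm with a two-finger parallel gripper is mounted at the origin on the work surface. World frame = base frame: x ahead of the robot, y to its left, z up, the work surface at z = 0. Lengths are in m, angles in rad, forces in N, time in s.
With the tool pointing down it reaches from about 0.425 to 0.925 m from the base axis. Payload 6.8 kg.
Tool frame: the origin (TCP) lies at the very end of the fingers, on their centre line; the grasp point (between the pads) lies bot.grip_depth behind it (bot.grip_depth is the distance from the TCP to the grasp point, in m); z points along the fingers, y is the line along which they close (so a half turn about z gives the same grasp; the last joint's range is limited). The gripper opens to 85 mm and grips with 20 to 120 N. Pads are 22 mm wide; open, the fingers measure 114 mm over their backs; the gripper's body (76 mm by 85 mm) begins 54 mm behind the grasp point. The pads swing forward as they close: fully open they stand 13 mm farther back than shut.
Start: joints at [-1.399, 0.477, 0.022, 1.555, -0.011, 1.109, -0.083], TCP at [0.186, 0.649, 0.231] pointing down, gripper open.
Joint ranges: [-2.96, 2.96], [-0.34, 2.1], [-1.41, 1.46], [0.24, 2.44], [-1.37, 4.51], [0.17, 1.92], [-2.96, 2.96]. Speed limits (rad/s): [2.39, 2.39, 3.14, 3.14, 3.14, 3.14, 3.14].

INTERFACE

Orientations are given as a unit quaternion [w, x, y, z].
In Python, from station import bot gives the robot as it stands.
- The arm moves only by the tool send_rows, never from a script. Its arguments are lists of equal length, an entry for each row: "slide": the shift along the tool's x, y, z in mm, a list of three; "roll": the turn about the tool's z in degrees; "claw": the opening, from 0 (shut) to 1 (fully open). A call has exactly 8 rows; each row is the pose to reach, as a shift and turn from the pose commanded when the call began, along the tool's axes at that moment; what a row does not reach only later rows make up. A row lasts 1/12 s, in which the tool goes at most 41.7 mm and 7.16 degrees, less where a joint would pass 70% of its speed; a pose out of reach is approached as far as the arm can. A call with a gripper value outside its range is refused whole. The fingers move at their own pace and stop on an object; "force" is the grip in N (left out, the last holds). Time passes only in rows, so rows that repeat a pose let the fingers close, or fill a call up. It gives the time, the measured TCP pose, the force, the opening and the grip force at its end, in the units of the state.
- bot.get_obs(): the state, without advancing time (a new reading comes with each control period).
- bot.read_camera(name): name is "scene" or "top"; returns the picture (384x512x3 uint8, red, green, blue); there is no depth.
- bot.camera_model(name): a dict with "camera_matrix" (3x3 intrinsics, pixels), "camera_from_world" (4x4, takes a point from world to camera coordinates). Camera axes: x right, y down, z forward; pixel columns grow to the right and rows downward; lengths in m; the calibration is good to about 2 mm. A picture is of the moment at which its call begins. camera_model takes no time and is no camera call.
- bot.hand_in(): hands the job in; it is judged then, once.
The state is a dict: "t": time; "q": joint angles; "joint_vel": joint speeds; "joint_torque": joint torques, N m; "eef_pos": TCP position; "tool_rot": TCP orientation; "contact_force": force on the tool from outside, world axes, zero at the start; "torque": the same for the moment, N m; "gripper_width": opening from 0.0 (shut) to 1.0 (fully open); "grasp_force": force on a finger pad.
Only numpy, scipy, OpenCV 4.12 (cv2) and the standard library are available. Lean on these libraries where they do the work, as an engineer would, in place of code of your own. Each camera call takes 0.05 s, during which the arm holds its last target. There are 200 camera calls.

## Working session

There is one attempt and no reset: what is moved stays moved. The work goes in short steps, Python scripts to look and compute and a tool call to move; the robot and the scene stay as the last step left them, time stands still between calls to the robot, and variables do not carry over. Pictures are saved under pics/ and viewed, at most 10 in all, crops included, and the job is handed in when it is done.

Besides the shell and the picture viewer there is one more tool, called after ">>>" as a command line: name --pt "numbers of a row" for each row, then --argument value for the rest. send_rows: Moves the arm, as the interface text tells. Its arguments: {"type":"object","properties":{"slide":{"type":"array","items":{"type":"array","items":{"type":"number"}}},"roll":{"type":"array","items":{"type":"number"}},"claw":{"type":"array","items":{"type":"number"}},"force":{"type":"number"}},"required":["slide","roll","claw"]}

```bash
mkdir -p pics; cat > h.py <<'E'
import numpy as np, cv2
from station import bot
def cam(n):
    m=bot.camera_model(n); return np.array(m["camera_matrix"]),np.array(m["camera_from_world"])
def ray(n,uv):
    K,T=cam(n); R=T[:3,:3]; c=-R.T@T[:3,3]; d=R.T@np.linalg.inv(K)@np.array([*uv,1.]); return c,d/np.linalg.norm(d)
def plane(n,uv,z):
    c,d=ray(n,uv); return c+d*(z-c[2])/d[2]
def tri(uv1,uv2):
    c1,d1=ray("scene",uv1); c2,d2=ray("top",uv2)
    A=np.stack([d1,-d2],1); s=np.linalg.lstsq(A,c2-c1,rcond=None)[0]
    p,q=c1+s[0]*d1,c2+s[1]*d2; return (p+q)/2,np.linalg.norm(p-q)
def proj(n,p):
    K,T=cam(n); x=K@(T[:3,:3]@np.array(p)+T[:3,3]); return x[:2]/x[2]
E
python3 - <<'E'
from h import *
ims=[]
for n in("scene","top"):
    im=bot.read_camera(n)[:,:,::-1]; cv2.imwrite(f"pics/{n}0.png",im); 
    cv2.imwrite(f"pics/{n}0b.png",cv2.resize(im,(768,576),interpolation=cv2.INTER_CUBIC))
    c,d=ray(n,(256,192)); print(n,c.round(3),d.round(3))
o=bot.get_obs(); print(o["eef_pos"],o["tool_rot"],bot.grip_depth,o["t"])
E
```

```text
scene [1.12  0.425 1.088] [-0.477 -0.333 -0.814]
top [0.446 0.051 1.134] [ 0.061 -0.004 -0.998]
[0.18626052 0.64822962 0.23039825] [-5.92615316e-05  1.39411683e-01  9.90234144e-01 -8.48268017e-04] 0.0187 0.1
```

View pics/scene0b.png

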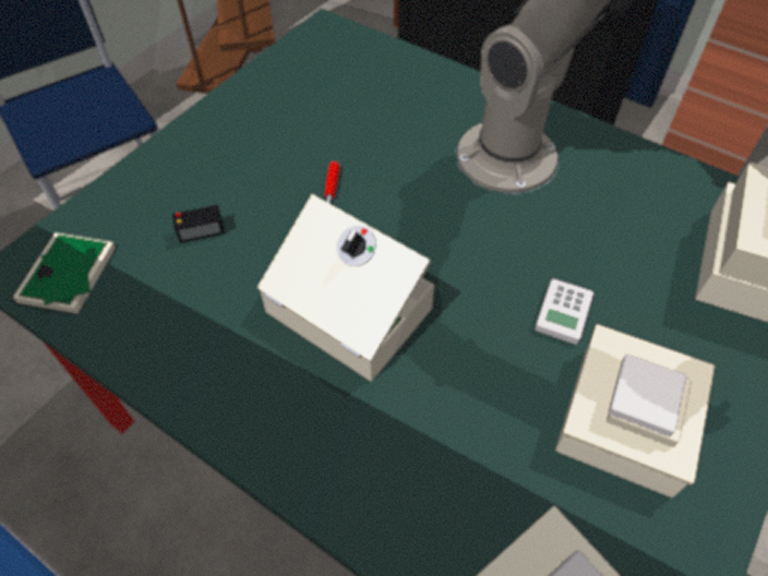

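View pics/top0b.png

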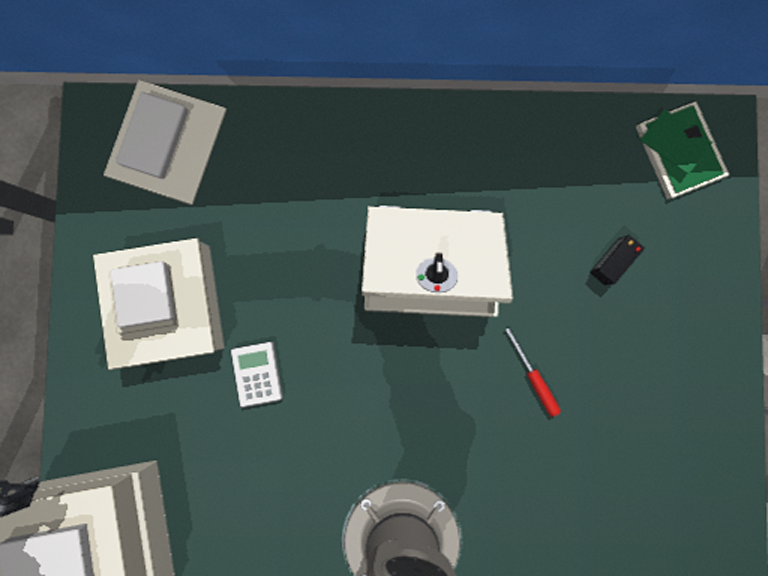

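The scene view shows the cover tilted up. Its free edge is on the robot's side, with corners at about (315,197) and (429,262) in the doubled picture, and the knob is near (355,243). The top view (x up, y left) shows the free edge at about (362,297)-(511,301), the hinge at about (367,206)-(503,212), and the knob at (437,272). Next I'll refine the corners.

```bash
python3 - <<'E'
from h import *
g={}
S=dict(scene=[(315,197),(429,262),(371,358),(262,288)],top=[(511,301),(362,297),(367,206),(503,212)])
for n in S:
    im=cv2.imread(f"pics/{n}0.png"); gray=cv2.cvtColor(im,cv2.COLOR_BGR2GRAY)
    c=(np.array(S[n],np.float32)/1.5).reshape(-1,1,2)
    g[n]=cv2.cornerSubPix(gray,c.copy(),(4,4),(-1,-1),(cv2.TERM_CRITERIA_EPS+cv2.TERM_CRITERIA_MAX_ITER,50,.01)).reshape(-1,2)
    print(n,(g[n]*1.5).round(1).tolist())
P=[]
for i in range(4):
    p,e=tri(g["scene"][i],g["top"][i]); P.append(p); print(i,p.round(4),e.round(4))
P=np.array(P)
print("lens",[np.linalg.norm(P[i]-P[(i+1)%4]).round(4) for i in range(4)])
print("red dot etc")
for n in S:
    im=cv2.imread(f"pics/{n}0.png"); h=cv2.cvtColor(im,cv2.COLOR_BGR2HSV)
    x0,y0=S[n][0]; cx,cy=(355,243) if n=="scene" else (437,272)
    for nm,lo,hi in(("red",(170,120,80),(180,255,255)),("red0",(0,120,80),(8,255,255)),("green",(45,100,60),(85,255,255))):
        m=cv2.inRange(h,lo,hi); k=np.zeros_like(m); cv2.circle(k,(int(cx/1.5),int(cy/1.5)),20,255,-1); m&=k
        ys,xs=np.nonzero(m); print(n,nm,len(xs),xs.mean() if len(xs) else 0,ys.mean() if len(xs) else 0)
# rim robot-side corners, z=.08 (top view)
for uv in((365,310),(497,316)): print("rim",plane("top",np.array(uv)/1.5,.08).round(4))
E
```

```text
scene [[311.3999938964844, 192.89999389648438], [429.20001220703125, 259.20001220703125], [370.0, 359.6000061035156], [256.70001220703125, 286.0]]
top [[511.79998779296875, 298.70001220703125], [362.0, 297.0], [367.3999938964844, 205.6999969482422], [501.6000061035156, 212.39999389648438]]
0 [ 0.489  -0.1781  0.1893] 0.0014
1 [0.4882 0.0841 0.1769] 0.0038
2 [0.6712 0.082  0.0863] 0.0005
3 [ 0.6631 -0.1822  0.0876] 0.0022
lens [np.float64(0.2625), np.float64(0.2042), np.float64(0.2643), np.float64(0.2017)]
red dot etc
scene red 4 241.5 154.25
scene red0 5 242.4 153.8
scene green 6 246.0 162.5
top red 2 291.0 190.0
top red0 9 291.1111111111111 191.66666666666666
top green 12 280.5 184.5
rim [0.4662 0.0829 0.08  ]
rim [ 0.4593 -0.1751  0.08  ]
```

The triangulated cover is 262–264 by 202–204 mm, so the sizes check out. It is open about 0.49 rad, with the hinge at about (0.664,-0.050,0.08) and yaw about -0.025 rad. I'll move above the cover, to the y+ side of the knob, with the fingers shut.

>>> send_rows --pt "-20 -22 -20" --pt "-47 -51 -30" --pt "-74 -80 -30" --pt "-101 -110 -30" --pt "-128 -139 -30" --pt "-155 -169 -30" --pt "-182 -198 -30" --pt "-210 -228 -30" --roll '[-2, -4, -6, -8, -10, -12, -14, -14.6]' --claw '[0, 0, 0, 0, 0, 0, 0, 0]'

```text
t: 0.77
eef_pos: [0.3255, 0.3697, 0.2611]
tool_rot: [-0.0, 0.011, 1.0, -0.0]
contact_force: [1.2, 0.2, 0.0]
gripper_width: 0.0
grasp_force: 0.0
```

```bash
cat >> h.py <<'E'
from scipy.spatial.transform import Rotation as Ro
def go(w):
    o=bot.get_obs(); R=Ro.from_quat(np.array(o["tool_rot"])[[1,2,3,0]]).as_matrix()
    print("t",round(o["t"],2),"p",np.round(o["eef_pos"],4),"yang",np.degrees(np.arctan2(R[1,1],R[0,1])).round(2),"zax",R[:,2].round(3),"q",np.round(o["q"],2),"F",np.round(o["contact_force"],1),"T",np.round(o["torque"],2),"g",np.round(o["gripper_width"],2),np.round(o["grasp_force"],1))
    print("slide to target mm",(1000*R.T@(np.array(w)-o["eef_pos"])).round(1))
E
python3 -c "
from h import *
go([.497,.025,.25])"
```

```text
t 0.77 p [0.3255 0.3697 0.2611] yang 88.7 zax [-0. -0. -1.] q [-1.05  0.14  0.08  1.95 -0.01  1.05  0.59] F [1.2 0.2 0. ] T [ 0.04 -0.05  0.01] g 0.0 0.0
slide to target mm [-179.3 -340.7   11.1]
```

>>> send_rows --pt "-18 -34 0" --pt "-36 -68 0" --pt "-54 -102 0" --pt "-72 -136 0" --pt "-90 -170 0" --pt "-108 -204 0" --pt "-126 -238 0" --pt "-144 -272 0" --roll '[0, 0, 0, 0, 0, 0, 0, 0]' --claw '[0, 0, 0, 0, 0, 0, 0, 0]'

```text
t: 1.43
eef_pos: [0.4626, 0.0942, 0.2613]
tool_rot: [-0.0, 0.012, 1.0, 0.0]
contact_force: [0.5, 0.5, 0.1]
gripper_width: 0.002
grasp_force: 0.0
```

>>> send_rows --pt "-18 -34 2" --pt "-35 -68 4" --pt "-35 -68 20" --pt "-35 -68 40" --pt "-35 -68 50" --pt "-35 -68 60" --pt "-35 -68 60" --pt "-35 -68 60" --roll '[0, 0, 0, 0, 0, 0, 0, 0]' --claw '[0, 0, 0, 0, 0, 0, 0, 0]'

```text
t: 2.1
eef_pos: [0.4955, 0.0277, 0.2012]
tool_rot: [-0.0, 0.012, 1.0, -0.0]
contact_force: [0.6, 0.0, -0.4]
gripper_width: 0.002
grasp_force: 0.0
```

```bash
python3 -c "
from h import *
go([.497,.025,.18])"
```

```text
t 2.1 p [0.4955 0.0277 0.2012] yang 88.62 zax [-0.001 -0.    -1.   ] q [-0.53  0.22  0.41  2.03 -0.11  0.91  1.48] F [ 0.6  0.  -0.4] T [-0.04  0.01 -0.04] g 0.0 0.0
slide to target mm [-1.6 -2.7 21.2]
```

>>> send_rows --pt "0 0 8" --pt "0 0 16" --pt "0 0 24" --pt "0 0 32" --pt "2 0 40" --pt "4 0 50" --pt "6 0 60" --pt "8 0 70" --roll '[0, 0, 0, 0, 0, 0, 0, 0]' --claw '[0, 0, 0, 0, 0, 0, 0, 0]'

```text
t: 2.77
eef_pos: [0.4873, 0.0275, 0.1301]
tool_rot: [-0.0, 0.012, 1.0, -0.0]
contact_force: [-0.4, 0.6, 1.0]
gripper_width: -0.002
grasp_force: 0.5
```

>>> send_rows --pt "1 0 8" --pt "2 0 16" --pt "3 0 24" --pt "4 0 30" --pt "5 0 36" --pt "6 0 40" --pt "6 0 43" --pt "6 0 44" --roll '[0, 0, 0, 0, 0, 0, 0, 0]' --claw '[0, 0, 0, 0, 0, 0, 0, 0]'

```text
t: 3.43
eef_pos: [0.4815, 0.0276, 0.0869]
tool_rot: [-0.0, 0.012, 1.0, -0.0]
contact_force: [0.0, 0.0, 0.8]
gripper_width: 0.001
grasp_force: 0.4
```

>>> send_rows --pt "0 0 1" --pt "0 0 2" --pt "0 0 3" --pt "0 0 3" --pt "0 0 3" --pt "0 0 3" --pt "0 0 3" --pt "0 0 3" --roll '[0, 0, 0, 0, 0, 0, 0, 0]' --claw '[0, 0, 0, 0, 0, 0, 0, 0]'

```text
t: 4.1
eef_pos: [0.4816, 0.0277, 0.0859]
tool_rot: [-0.0, 0.013, 1.0, 0.001]
contact_force: [-7.8, -0.2, 22.0]
gripper_width: -0.001
grasp_force: 10.7
```

```bash
python3 - <<'E'
from h import *
go([.504,-.046,.2])
a=bot.read_camera("scene")[90:280,130:330,::-1]; b=bot.read_camera("top")[110:240,200:380,::-1]
a=cv2.resize(a,(400,380),interpolation=cv2.INTER_CUBIC);b=cv2.resize(b,(400,289),interpolation=cv2.INTER_CUBIC)
cv2.imwrite("pics/s1.png",np.hstack([a,cv2.copyMakeBorder(b,0,91,0,0,0)]))
E
```

```text
t 4.1 p [0.4816 0.0277 0.0859] yang 88.55 zax [-0.     0.001 -1.   ] q [-0.47  0.39  0.35  2.15 -0.22  0.64  1.57] F [-7.8 -0.2 22. ] T [-0.11  1.64 -0.01] g -0.0 10.7
slide to target mm [ -24.2  -72.9 -114.2]
```

View pics/s1.png

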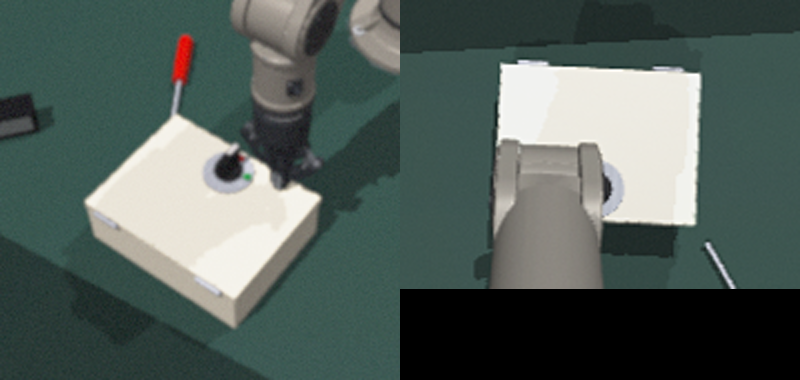

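The picture shows the cover lying flat on the box, with the knob pointer still at the red dot. The measured 22 N at z=0.0859 agrees. I'll lift off and open the gripper.

>>> send_rows --pt "0 0 -20" --pt "0 0 -50" --pt "0 0 -80" --pt "0 0 -100" --pt "0 20 -100" --pt "0 50 -100" --pt "0 80 -100" --pt "0 80 -100" --roll '[0, 0, 0, 0, 0, 0, 0, 0]' --claw '[0, 0, 0, 0, 0, 1, 1, 1]'

```text
t: 4.87
eef_pos: [0.4839, 0.1141, 0.1848]
tool_rot: [0.001, 0.009, 1.0, 0.002]
contact_force: [0.6, 0.9, -0.3]
gripper_width: 0.421
grasp_force: 0.0
```

```bash
python3 - <<'E'
from h import *
go([.504,-.046,.2])
A=bot.read_camera("scene")[:,:,::-1].copy(); B=bot.read_camera("top")[:,:,::-1].copy()
cv2.imwrite("pics/A.png",A); cv2.imwrite("pics/B.png",B)
for n,im,S in(("scene",A,[(219,147),(290,188),(173,191)]),("top",B,[(245,139),(335,142),(333,211)])):
    g=cv2.cornerSubPix(cv2.cvtColor(im,cv2.COLOR_BGR2GRAY),np.array(S,np.float32).reshape(-1,1,2),(4,4),(-1,-1),(3,50,.01)).reshape(-1,2)
    for p in g: print(n,p.round(1),plane(n,p,.086).round(4))
print("pred knob px",proj("scene",(.504,-.046,.127)),proj("top",(.504,-.046,.127)))
a=cv2.resize(A[135:195,200:290],(400,267),interpolation=cv2.INTER_CUBIC);b=cv2.resize(B[150:210,245:335],(400,267),interpolation=cv2.INTER_CUBIC)
cv2.imwrite("pics/s2.png",np.hstack([a,b]))
E
```

```text
t 4.87 p [0.4839 0.1141 0.1848] yang 89.0 zax [ 0.001  0.003 -1.   ] q [-0.66  0.24  0.36  2.04 -0.12  0.87  1.31] F [ 0.6  0.9 -0.3] T [ 0.03 -0.03 -0.05] g 0.42 0.0
slide to target mm [ -22.9 -159.7  -15.7]
scene [216.4 145.4] [ 0.4567 -0.1825  0.086 ]
scene [290.4 188.2] [0.4664 0.0877 0.086 ]
scene [171.6 190.1] [ 0.6607 -0.1845  0.086 ]
top [244.7 138.2] [0.6679 0.0828 0.086 ]
top [334.6 142.6] [ 0.6599 -0.1822  0.086 ]
top [332.4 210.9] [ 0.4585 -0.1769  0.086 ]
pred knob px [243.63428522 166.80723666] [289.02660018 193.71691184]
```

View pics/s2.png

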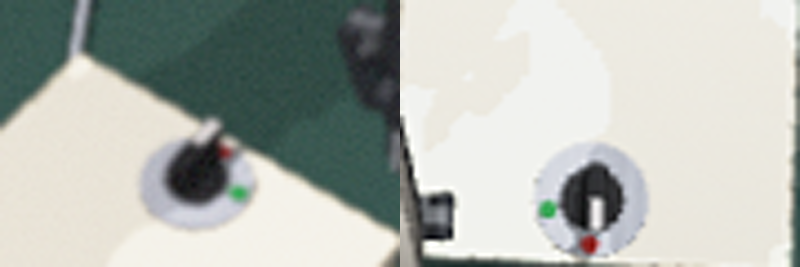

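The left crop (scene view) shows the pointer at the red dot and the cover flat. In the right crop (top view) the knob disc is centred at about (592,200), which is about (288.2,195) in the full picture.

```bash
python3 - <<'E'
from h import *
print("plate top",plane("top",(245+192/4.444,150+200/4.444),.088).round(4),"scene",plane("scene",(200+198/4.444,135+184/4.444),.088).round(4))
im=cv2.imread("pics/B.png"); m=cv2.inRange(im,(0,0,0),(75,75,75)); k=np.zeros_like(m); cv2.circle(k,(288,195),9,255,-1); m&=k
M=cv2.moments(m); print("dark",M["m10"]/M["m00"],M["m01"]/M["m00"],M["m00"]/255,plane("top",(M["m10"]/M["m00"],M["m01"]/M["m00"]),.1).round(4))
u=np.array([np.cos(-.032),np.sin(-.032)])
h=np.array([.664,-.050])
print("model",h-.16*u)
go([.504,-.046,.17])
E
```

```text
plate top [ 0.5025 -0.0474  0.088 ] scene [ 0.5063 -0.0424  0.088 ]
dark 287.84615384615387 193.54700854700855 117.0 [ 0.506  -0.0452  0.1   ]
model [ 0.50408191 -0.04488087]
t 4.97 p [0.4837 0.1088 0.1844] yang 88.74 zax [ 0.  0. -1.] q [-0.66  0.24  0.37  2.04 -0.11  0.87  1.32] F [-0.3 -0.7 -0.3] T [-0.01 -0.03 -0.02] g 0.6 0.0
slide to target mm [ -23.7 -154.3   14.4]
```

>>> send_rows --pt "-6 -38 0" --pt "-12 -76 0" --pt "-18 -114 0" --pt "-24 -154 0" --pt "-24 -154 0" --pt "-24 -154 20" --pt "-24 -154 40" --pt "-24 -154 40" --roll '[0.5, 0.5, 0.5, 0.5, 0.5, 0.5, 0.5, 0.5]' --claw '[1, 1, 1, 1, 1, 1, 1, 1]'

```text
t: 5.63
eef_pos: [0.5012, -0.0482, 0.1416]
tool_rot: [-0.003, 0.018, 1.0, -0.0]
contact_force: [-1.3, -0.3, -0.9]
gripper_width: 1.001
grasp_force: 0.0
```

```bash
python3 - <<'E'
from h import *
go([.504,-.046,.101])
A=bot.read_camera("scene")[110:200,190:310,::-1]
cv2.imwrite("pics/s3.png",cv2.resize(A,(600,450),interpolation=cv2.INTER_CUBIC))
E
```

```text
t 5.63 p [ 0.5012 -0.0482  0.1416] yang 87.93 zax [-0.005 -0.001 -1.   ] q [-0.38  0.33  0.43  2.06 -0.19  0.79  1.7 ] F [-1.3 -0.3 -0.9] T [0.04 0.04 0.  ] g 1.0 0.0
slide to target mm [-3.   2.4 40.6]
```

View pics/s3.png

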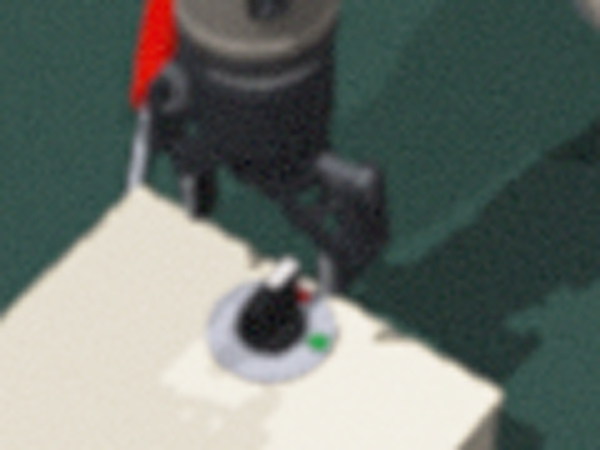

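The open fingers, at about (200,190) and (335,270), straddle the bar at about (280,300). I'll descend and grip.

>>> send_rows --pt "-1 1 10" --pt "-1 1 20" --pt "-1 1 30" --pt "-1 1 40" --pt "-1 1 40" --pt "-1 1 40" --pt "-1 1 40" --pt "-1 1 40" --roll '[0, 0, 0, 0, 0, 0, 0, 0]' --claw '[1, 1, 1, 1, 1, 0.6, 0.4, 0.3]' --force 40

```text
t: 6.35
eef_pos: [0.5053, -0.046, 0.1047]
tool_rot: [0.0, 0.017, 1.0, 0.0]
contact_force: [-0.5, 0.0, -0.3]
gripper_width: 0.606
grasp_force: 0.0
```

>>> send_rows --pt "0 0 0" --pt "0 0 0" --pt "0 0 0" --pt "0 0 0" --pt "0 0 0" --pt "0 0 0" --pt "0 0 0" --pt "0 0 0" --roll '[0, 0, 0, 0, 0, 0, 0, 0]' --claw '[0.2, 0.1, 0, 0, 0, 0, 0, 0]' --force 40

```text
t: 7.02
eef_pos: [0.5051, -0.0467, 0.1048]
tool_rot: [0.0, 0.017, 1.0, -0.0]
contact_force: [-0.8, -2.5, 5.9]
gripper_width: 0.157
grasp_force: 43.1
```

```bash
python3 -c "
from h import *
go([.504,-.046,.101])"
```

```text
t 7.02 p [ 0.5051 -0.0467  0.1048] yang 88.05 zax [ 0.001 -0.    -1.   ] q [-0.36  0.39  0.4   2.09 -0.23  0.7   1.73] F [-0.8 -2.5  5.9] T [-0.53  0.37  0.18] g 0.16 43.1
slide to target mm [1.1 0.6 3.8]
```

The grip width is 13.3 mm, which matches the bar. I'll turn it clockwise (positive roll).

>>> send_rows --pt "0 0 0" --pt "0 0 0" --pt "0 0 0" --pt "0 0 0" --pt "0 0 0" --pt "0 0 0" --pt "0 0 0" --pt "0 0 0" --roll '[5, 10, 15, 20, 25, 30, 35, 40]' --claw '[0, 0, 0, 0, 0, 0, 0, 0]' --force 50

```text
t: 7.68
eef_pos: [0.5049, -0.0473, 0.1048]
tool_rot: [0.0, 0.36, 0.933, -0.0]
contact_force: [-1.8, -4.4, 6.4]
gripper_width: 0.151
grasp_force: 50.5
```

>>> send_rows --pt "0 0 0" --pt "0 0 0" --pt "0 0 0" --pt "0 0 0" --pt "0 0 0" --pt "0 0 0" --pt "0 0 0" --pt "0 0 0" --roll '[5, 10, 15, 20, 25, 30, 33, 33]' --claw '[0, 0, 0, 0, 0, 0, 0, 0]'

```text
t: 8.35
eef_pos: [0.5045, -0.0475, 0.1048]
tool_rot: [0.0, 0.61, 0.792, -0.001]
contact_force: [-3.4, -2.9, 9.5]
gripper_width: 0.152
grasp_force: 51.0
```

```bash
python3 -c "
from h import *
go([.504,-.046,.101])"
```

```text
t 8.35 p [ 0.5045 -0.0475  0.1048] yang 14.8 zax [-0.    -0.001 -1.   ] q [-0.61  0.47  0.74  2.1  -0.46  0.74  0.68] F [-3.4 -2.9  9.5] T [-1.17  0.89 -0.17] g 0.15 51.0
slide to target mm [ 1.6 -0.1  3.8]
```

>>> send_rows --pt "0 0 0" --pt "0 0 0" --pt "0 0 0" --pt "0 0 0" --pt "0 0 0" --pt "0 0 0" --pt "0 0 0" --pt "0 0 0" --roll '[0, 0, 0, 0, 0, 0, 0, 0]' --claw '[0.5, 0.8, 0.8, 0.8, 0.8, 0.8, 0.8, 0.8]'

```text
t: 9.02
eef_pos: [0.5049, -0.0459, 0.1043]
tool_rot: [-0.0, 0.608, 0.794, 0.0]
contact_force: [0.1, 1.4, 0.0]
gripper_width: 0.801
grasp_force: 0.0
```

>>> send_rows --pt "0 0 -10" --pt "0 0 -25" --pt "0 0 -45" --pt "0 0 -65" --pt "0 0 -85" --pt "0 0 -100" --pt "0 0 -100" --pt "0 0 -100" --roll '[0, 0, 0, 0, 0, 0, 0, 0]' --claw '[0.8, 0.8, 0.8, 0.8, 0.8, 0.8, 0.8, 0.8]'

```text
t: 9.68
eef_pos: [0.5054, -0.0459, 0.2053]
tool_rot: [0.001, 0.608, 0.794, 0.001]
contact_force: [-0.8, -0.3, -0.6]
gripper_width: 0.799
grasp_force: 0.0
```

```bash
python3 - <<'E'
from h import *
go([.504,-.046,.2])
A=bot.read_camera("scene")[110:230,160:320,::-1]
cv2.imwrite("pics/s4.png",cv2.resize(A,(800,600),interpolation=cv2.INTER_CUBIC))
E
```

```text
t 9.68 p [ 0.5054 -0.0459  0.2053] yang 15.07 zax [ 0.002  0.001 -1.   ] q [-0.75  0.31  0.87  2.02 -0.29  0.94  0.54] F [-0.8 -0.3 -0.6] T [ 0.02  0.01 -0.02] g 0.8 0.0
slide to target mm [ 0.3 -1.4  5.3]
```

View pics/s4.png

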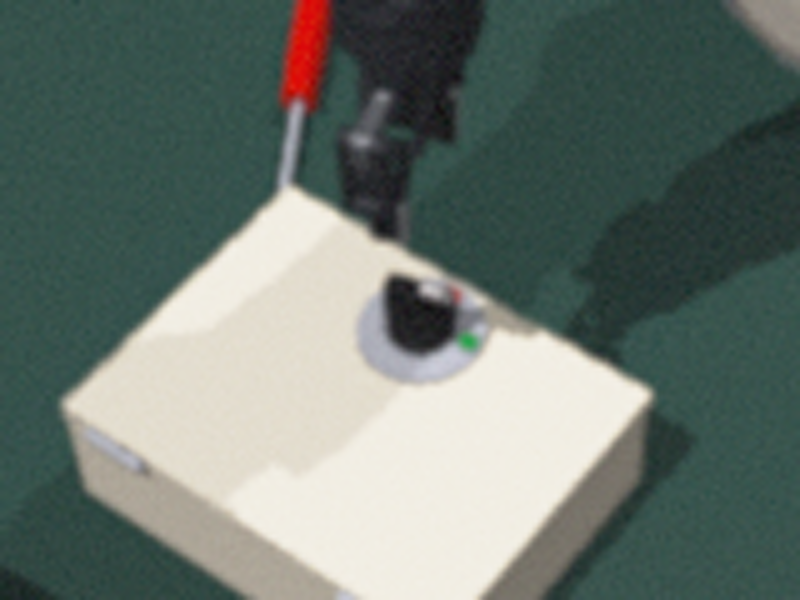

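The cover is flat. The knob bar now lies across it with the white line at about (440,290), pointing toward the green dot at (468,342). The bar's slope matches what 1.3 rad should look like. The gripper is clear of everything, so I'm handing in.

```bash
python3 -c "
from station import bot
print(bot.hand_in())"
```

```text
the job is handed in; nothing more can be done
None
```

The cover is shut, the latch is turned clockwise to the green dot, the gripper is clear, and the job is handed in; no verdict came back, and I saw no bystander disturbed but did not measure them again.

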